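# Chock a bottle on the sloping reader stand and drop the stop

## Robot

A 6-joint arm with a two-finger parallel gripper is mounted at the origin on a cart in front of the work surface, level with it; the furniture and walls round the work are solid. World frame = base frame: x ahead of the robot, y to its left, z up, the work surface at z = 0. Lengths are in mm, angles in degrees, forces in N, time in s.
With the tool pointing down it reaches from about 350 to 850 mm from the base axis. Payload 8.1 kg.
Tool frame: the origin (TCP) lies at the very end of the fingers, on their centre line; the grasp point (between the pads) lies 19 mm behind it; z points along the fingers, y is the direction in which the jaws open and shut (so a half turn about z gives the same grasp; the last joint's range is limited). The gripper opens to 85 mm and grips with 20 to 120 N. Pads are 22 mm wide; open, the fingers measure 114 mm over their backs; the gripper's body (76 mm by 85 mm) begins 54 mm behind the grasp point. The pads swing forward as they close: fully open they stand 13 mm farther back than shut.
Start: joints at [-78.69, 7.471, 85.268, -0, 87.261, -4.893], TCP at [167.448, -576.165, 231.292] pointing down, gripper open.
Joint ranges: [-169.43, 169.43], [-51.17, 129.36], [1.28, 143.12], [-76.62, 256.62], [0, 156.53], [-152.29, 152.29]. Speed limits (degrees/s): [136.94, 136.94, 159.86, 180, 180, 180].

## Interface

Orientations are given as [roll, pitch, yaw] about the fixed x, y, z axes, in that order (R = Rz(yaw) Ry(pitch) Rx(roll)).
In Python, from bench import r gives the robot as it stands.
- The arm moves only by the shell command python3 -m crank 'ROWS' [OPENING] [FORCE]. ROWS is JSON, a list that holds one entry, the list of rows, each a list of 6 numbers: the shift along the tool's x, y, z in m, then the turn, a rotation vector about the tool's x, y, z in rad. A call has 1 to 10 rows; each row is the pose to reach, as a shift and turn from the pose measured when the call began, along the tool's axes at that moment; what a row does not reach only later rows make up. A row lasts 1/8 s, in which the tool goes at most 62.5 mm and 10.7 degrees, less where a joint would pass 70% of its speed; a pose out of reach is approached as far as the arm can. A call with a gripper value outside its range is refused whole. OPENING is the closure, from 0 (fully open) to 1 (shut), set as the call begins (- or left out, the last holds). The fingers move at their own pace and stop on an object; FORCE is the grip in N (left out, the last holds). Time passes only in rows, so rows that repeat a pose let the fingers close. It gives the time, the measured TCP pose, the force and the opening at its end, in the units of the state.
- r.sense(): the state, without advancing time (a new reading comes with each control period).
- r.snapshot(name): name is "scene" or "top" or "wrist"; returns (picture, depth): 384x512x3 uint8, blue, green, red; 384x512 float32, mm along the optical axis (not along the pixel's ray), 0 where there is no reading.
- r.get_calibration(name): a dict with "mtx" (3x3 intrinsics, pixels), "cam_to_world" (4x4, takes a point from camera to world coordinates). Camera axes: x right, y down, z forward; pixel columns grow to the right and rows downward; lengths in mm; the calibration is good to about 2 mm. A picture is of the moment at which its call begins: read the wrist's pose just before it. get_calibration takes no time and is no camera call; for the wrist camera it gives the pose at the moment of the call.
- r.hand_in(): hands the job in, once; it reports no verdict.
Trained networks look in the newest picture that a camera, given by its name, has taken for a name from the list of things; names that differ only in an ending like _2 or _b are one class to them, and where a whole thing is asked for, a point or a joint stands for the part that bears it (a point fixed in the world has none). Each returns a list of dicts, best first, with "conf" (0 to 1); they miss things now and then, are a little off and sometimes report something else, mostly with a low value. They report only what shows in the picture. A call takes as long as a camera call.
- r.look_for(thing, camera): "extent" ([left, top, right, bottom] in pixels, round what is visible of it).
- r.landmark_of(thing, camera): "pixel" ([column, row] in pixels: a listed point, or the origin of a listed thing).
The state is a dict: "time": time; "joint_pos": joint angles; "qd": joint speeds; "joint_efforts": joint torques, N m; "tool_pos": TCP position; "tcp_rot": TCP orientation; "ft_force": force on the tool from outside, world axes, zero at the start; "wrist_torque": the same for the moment, N m; "finger_gap": finger opening in mm.
Only numpy, scipy, OpenCV 4.12 (cv2) and the standard library are available. Lean on these libraries where they do the work, as an engineer would, in place of code of your own. Each camera call takes 0.05 s, during which the arm holds its last target.

## Task

The white bottle lies on the sloping deck of the label reader, kept from rolling down by the two steel stop pins. Push the orange wedge chock, nose first, snugly up against the low side of the bottle between the pins and leave it there; then press the red thumb plate fully down so that the pins drop out of the way and the chock alone holds the bottle where it lay. Do not let the bottle roll away down the slope, and do not knock over the small red-capped bottle or the beaker.

Things in the scene. Friction and masses are not known exactly. Their poses are not given: they have to be found in the camera images.
- stand: Fixed label-reader stand; origin on the desk. x points up the slope (roughly to the robot's right), y along the bottle (away from the robot), z up. The deck is an aluminium plate 140 mm wide (y) rising towards +x at 0.14 rad (8 degrees), from a 10 mm lip at x = -109 mm to a 14 mm high ridge with its near face at x = +37 mm. Two stop pins, 12 mm square and 24 mm high, at x = -38 mm, y = +44 and -44 mm.
- deck (a point): Point of the deck's surface under the bottle's line of contact at the start, 55 mm above the stand's origin (axes of the stand, not tilted).
- head_edge (a point): Middle of the lower near edge of the grey reader head (75 mm wide in y, 40 mm high), which hangs over the bottle from a post behind. 178 mm above the desk, at x = -60 mm of the stand. Near the bottle a hand or gripper must lean back to the low side, 20 to 50 degrees from vertical, to clear it.
- stop (a joint): The drop stop: 0 = pins up, 0.026 = plate fully down and pins below the deck (m, travel at right angles to the deck). It has friction of 4.5 N and stays where it is left: no spring.
- stop_plate (a point): Centre of the top of the red thumb plate of the drop stop, 34 x 34 mm, beside the deck on its -y side (towards the robot), near its low end, about 87 mm above the desk when up. It travels 26 mm down at right angles to the deck (the plate tilts 8 degrees with it).
- chock_grip (a point): Grip point on the handle of the orange wedge chock (0.18 kg). Axes are the chock's: x to the nose, z up. The handle is a flat bar 12 mm thick (y), 24 mm wide, leaning back 30 degrees from vertical (top towards -x). This point is on its centre line, 20 mm below its upper end, 29 mm behind (-x) and 55 mm above chock_base. The handle leaves the wedge's flat top 26 mm above its underside.
- chock_base (a point): Centre of the chock's underside, same axes. The wedge is 45 mm long (x), 34 mm wide, 26 mm high; nose 22.5 mm ahead and 2 mm thick; its face rises backwards at 50 degrees to full height 2.4 mm ahead of this point. With the chock flat on the deck, square to the bottle and just touching it, this point is 39.5 mm down the slope from the bottle's line of contact with the deck.
- bottle_mid (a point): Middle of the round body of the white plastic bottle (red cap), on its axis. Body 66 mm in diameter and 112 mm long, lying along the stand's y with the cap towards +y; about 0.3 kg. It rolls freely: it leans on the pins at the start and can be rolled up the slope about 10 mm before it meets the ridge.
- indicator: Small white bottle with a red cap, 39 mm wide, 70 mm high, standing on the desk; origin at the centre of its foot. Leave it standing.
- beaker: Clear empty beaker, 67 mm wide, 80 mm high, standing on the desk; origin at the centre of its foot. Leave it standing.

How it is judged (in metres and radians):
On the way:
1. with the pins still up, the chock stands on the deck, square to the bottle and snug against its low side (from 4 mm short of where the bottle lay to 14 mm beyond) (x of chock_base in the frame of stand between -0.0432 and -0.025 m and z of chock_base in the frame of stand between 0.045 and 0.054 m and angle between the y axis of chock_base and the y axis of stand, either way round below 0.25 rad and value of joint stop below 0.004 m), for 0.2 s.
At the end, for the whole second after the job is handed in: the thumb plate is down (23.5 of 26 mm or more), the bottle lies at rest on the deck against the chock, not more than 6 mm down the slope or 15 mm up the slope from where it lay, and the chock stands square to it (within 14 degrees), at rest and released (value of joint stop above 0.0235 m and contact force between chock and bottle above 0.08 N and x of bottle_mid in the frame of stand between -0.0106 and 0.0104 m and z of bottle_mid in the frame of stand below 0.096 m and angle between the y axis of chock_base and the y axis of stand, either way round below 0.25 rad and linear speed of each of bottle, chock below 0.01 m/s); the robot touches nothing.
It fails at once if the bottle rolls away down the slope or off the stand (x of bottle_mid in the frame of stand below -0.02 m or height (world z) of bottle_mid below 0.07 m).
It fails at once if the small red-capped bottle or the beaker is knocked over (angle between any of indicator, beaker's own z axis and vertical above 0.5 rad).
It also fails if it takes over 51 s, if anything falls off the work surface, if the arm or the gripper's body presses on something with over 40 N, if the wrist force passes 120 N, or if a joint passes its speed limit or range.

## Working session

There is one attempt and no reset: what is moved stays moved. The work goes in short steps, Python scripts to look and compute and a shell command to move; the robot and the scene stay as the last step left them, time stands still between calls to the robot, and variables do not carry over. Pictures are saved under pics/ and viewed, and the job is handed in when it is done.

```bash
ls; mkdir -p pics
python3 - <<'E'
from bench import r
import cv2,json
s=r.sense(); print(s)
for c in ("scene","top","wrist"):
    p,d=r.snapshot(c); cv2.imwrite(f"pics/{c}0.png",p)
    k=r.get_calibration(c); print(c,k['mtx'].tolist() if hasattr(k['mtx'],'tolist') else k['mtx'], k['cam_to_world'])
    for t in ("stop_plate","chock_grip","chock_base","bottle_mid","deck","head_edge","indicator","beaker","stand"):
        l=r.landmark_of(t,c)[:1]; 
        if l:
            u,v=l[0]['pixel']; ui,vi=int(round(u)),int(round(v))
            z=float(d[vi,ui]) if 0<=vi<384 and 0<=ui<512 else -1
            import numpy as np
            M=np.array(k['mtx']);T=np.array(k['cam_to_world'])
            w=T@np.r_[np.linalg.inv(M)@[u,v,1]*z,1]
            print(t,l[0],z,w[:3].round(1))
E
```

```text
pics
{'time': 0.0, 'joint_pos': array([-7.86896196e+01,  7.51531516e+00,  8.53326784e+01,  9.34899883e-04,
        8.72616254e+01, -4.89115608e+00]), 'qd': array([ 0.02637635, -0.06219644, -0.05056583, -0.00875449,  0.04762249,
       -0.02002876]), 'joint_efforts': array([-3.06434871e-03, -5.69396639e+01, -5.00552738e+01, -5.55101524e-04,
        1.45288382e-02, -4.38753068e-05]), 'tool_pos': array([ 167.34306644, -575.59140978,  230.20970688]), 'tcp_rot': array([-1.79890860e+02, -1.02767904e-02,  1.62014811e+01]), 'ft_force': array([-0.35921822, -0.14993344,  0.2103028 ]), 'wrist_torque': array([-0.01674949, -0.02895463,  0.03821748]), 'finger_gap': 85.21067319375724}
scene [[383.2399652455476, 0.0, 254.38113382592132], [0.0, 383.2399652455476, 190.5989606453958], [0.0, 0.0, 1.0]] [[-9.95616228e-01 -4.61297802e-02  8.13656602e-02  5.31996292e+02]
 [-9.29297652e-02  5.86467886e-01 -8.04623811e-01  8.63521656e+02]
 [-1.06012272e-02 -8.08657815e-01 -5.88183774e-01  6.48154575e+02]
 [ 0.00000000e+00  0.00000000e+00  0.00000000e+00  1.00000000e+00]]
stop_plate {'pixel': [300.4, 227.0], 
[... 1585 characters left out ...]
0.3, 173.6], 'conf': 0.9} 924.2951049804688 [625.1 227.5  46.8]
indicator {'pixel': [196.1, 156.1], 'conf': 0.81} 930.3014526367188 [670.8 357.8  50.7]
beaker {'pixel': [353.9, 164.3], 'conf': 0.7} 966.193359375 [651.5 -31.4   4.5]
stand {'pixel': [277.6, 182.3], 'conf': 0.68} 753.35888671875 [571.3 166.6 210.1]
wrist [[291.33762294008824, 0.0, 255.49948640943182], [0.0, 291.33762294008824, 186.89197810361927], [0.0, 0.0, 1.0]] [[ 2.79086825e-01 -9.21182524e-01 -2.71170247e-01  2.36454524e+02]
 [-9.60265862e-01 -2.67688307e-01 -7.89458311e-02 -5.54686313e+02]
 [ 1.34415808e-04  2.82428272e-01 -9.59288410e-01  3.73664833e+02]
 [ 0.00000000e+00  0.00000000e+00  0.00000000e+00  1.00000000e+00]]
```

View pics/scene0.png

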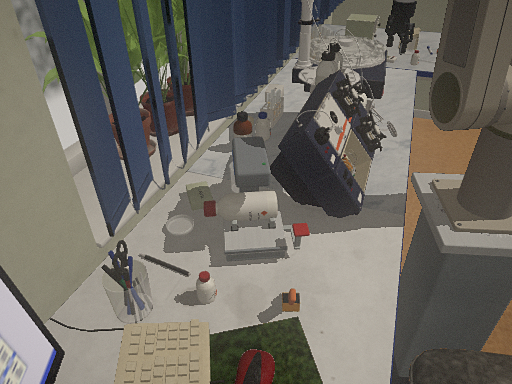

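View pics/top0.png

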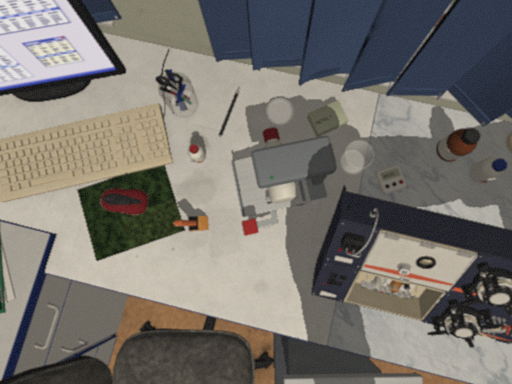

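The scene view shows the stand at about (255,230), with the bottle under the grey head, the red plate at (300,229) and the chock at (291,300). The indicator bottle is at (205,288). In the top view the chock is at (200,222) with its handle pointing left, the plate is at (250,228) and the beaker is at (357,156). Next I'll zoom in and build a height map.

```bash
cat > h.py <<'E'
import numpy as np,cv2
from bench import r
def cloud(c,d=None):
    k=r.get_calibration(c);M=np.array(k['mtx']);T=np.array(k['cam_to_world'])
    if d is None: p,d=r.snapshot(c)
    else: p=None
    v,u=np.mgrid[0:384,0:512]
    q=np.stack([(u-M[0,2])/M[0,0]*d,(v-M[1,2])/M[1,1]*d,d],-1)
    w=q@T[:3,:3].T+T[:3,3]; w[d==0]=np.nan
    return p,d,w
E
python3 - <<'E'
from h import *
p,d,w=cloud("top"); np.save("top.npy",w)
p2,d2,w2=cloud("scene"); np.save("scene.npy",w2)
cv2.imwrite("pics/topz.png",cv2.resize(p[120:250,160:380],None,fx=3.6,fy=3.6,interpolation=cv2.INTER_CUBIC))
cv2.imwrite("pics/scenez.png",cv2.resize(p2[130:330,180:380],None,fx=3,fy=3,interpolation=cv2.INTER_CUBIC))
# heights grid
for nm,W in(("top",w),("scene",w2)):
  print(nm)
  P=W.reshape(-1,3);P=P[~np.isnan(P[:,0])]
  for x in range(150,900,50):
    row=[]
    for y in range(-650,500,50):
        m=(abs(P[:,0]-x)<25)&(abs(P[:,1]-y)<25)
        row.append(f"{P[m,2].max():5.0f}" if m.any() else "    -")
    print(x,"".join(row))
E
```

```text
top
150     -    -    -    -    -    -    4    5    4    3    5    4    5    4    4    3    3    - -263 -245 -240 -242 -241
200     -    -    -    -    -    -    4    4   68    4    5    5    3    4    4    2    -    - -312 -261 -254 -252 -254
250     -    -    -    -    -    -   81  121  128  127   98    5    4    4    4    5    4    5    4    -    -    -    -
300     -    -    -    -    -    -    -  133  196  153  154   44   44   43   39    6    5    5    4    5    6    4    4
350     -    -    -    -    -    -    -    -  236  238  166  149  131  105  102   83    6    6    4    5    4    5    4
400     -    -    -    -    -    -    -  122  235  253  229  212  196  177  160  136    5    5    6    6    6    5    6
450     -    -    -    -    -    -    -  200  231  238  238  238  238  267  253    4    5    4    5    6    5    5    5
500     -    -    -    -    -    3    3    4  192  201  212  223  233  264  237    4   45   93   92    5   55   80    7
550     -    -    -    -    -    4    6    5    4    4    3  184  194  205  208  108  219  220   51    4   30   27    6
600     -    -  
[... 1809 characters left out ...]
  106  106   71   99   84    4    2   18   11    4  114  220  220  220  220   49    4    3    3    5
650    49  404  137  419   73    3   97  126  127    -    -    -    -   66  219  221  220  220   49    3   57   46   16
700    33   39    5  419  136  435  141  450  128    4    3    2   80   81    1    4  115  110    4    3   72   53   33
750     6    6   39   38   35   40    4  454  455    4    3    4    3   32   33   29   15   14    4   11    3    3   39
800     -    -    -    -   10   41   42  357  458  471  478  485  496  502   33  519   15   16   10   11  162  173  171
850     -    -    -    -    -  435  382  375  373   41   41  472  494  504  505  520  530  537   10    3  136  172  146
```

View pics/topz.png

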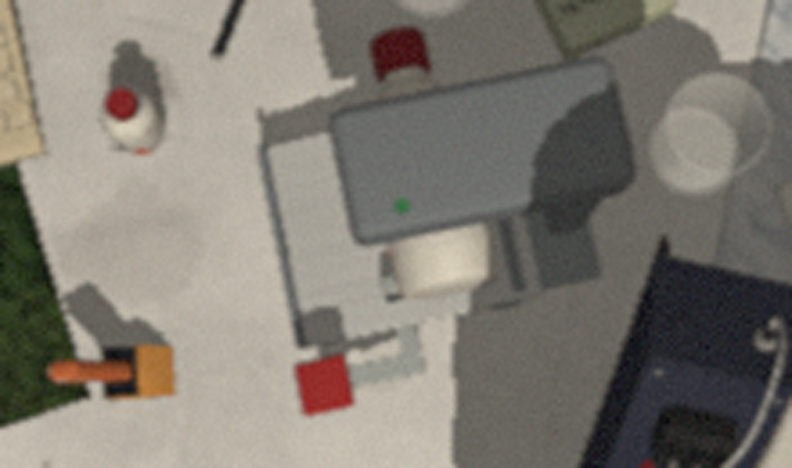

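View pics/scenez.png

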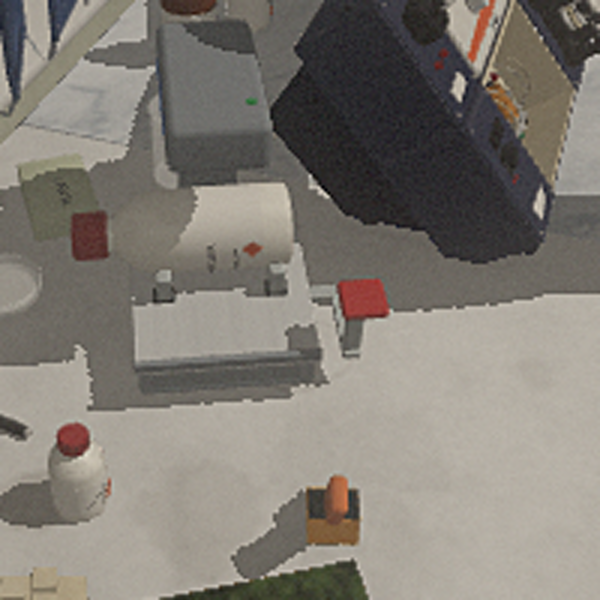

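```bash
cat > fit.py <<'E'
from h import *
from scipy.optimize import least_squares
ct=cv2.imread("pics/top0.png");cs=cv2.imread("pics/scene0.png")
for nm,W,I in(("top",np.load("top.npy"),ct),("scene",np.load("scene.npy"),cs)):
    P=W.reshape(-1,3);C=I.reshape(-1,3).astype(int)
    ok=~np.isnan(P[:,0]);P=P[ok];C=C[ok]
    hsv=cv2.cvtColor(I,cv2.COLOR_BGR2HSV).reshape(-1,3)[ok].astype(int)
    # deck
    m=(P[:,0]>530)&(P[:,0]<690)&(P[:,1]>205)&(P[:,1]<300)&(P[:,2]>30)&(P[:,2]<60)
    Q=P[m]
    best=None;rng=np.random.default_rng(0)
    for _ in range(500):
        a=Q[rng.choice(len(Q),3,False)];n=np.cross(a[1]-a[0],a[2]-a[0])
        if np.linalg.norm(n)<500: continue
        n/=np.linalg.norm(n);n*=np.sign(n[2])
        if abs(n[2]-np.cos(.14))>.01: continue
        i=abs((Q-a[0])@n)<1.5
        if best is None or i.sum()>best.sum(): best=i
    D=Q[best];c=D.mean(0);n=np.linalg.svd(D-c)[2][2];n*=np.sign(n[2])
    print(nm,"deck n",n,"c",c,"slope",np.arccos(n[2]),"xdir yaw",np.degrees(np.arctan2(-n[1],-n[0])),len(D), "range",D.min(0),D.max(0))
    r2=cv2.minAreaRect(D[:,:2].astype(np.float32));print(" rect",r2)
    red=((hsv[:,0]<8)|(hsv[:,0]>172))&(hsv[:,1]>140)
    m=red&(P[:,0]>450)&(P[:,0]<540)&(P[:,1]>190)&(P[:,1]<270)&(P[:,2]>75)
    print(" plate",m.sum(),np.median(P[m],0),cv2.minAreaRect(P[m][:,:2].astype(np.float32)), (P[m].max(0)+P[m].min(0))/2)
    org=(hsv[:,0]>=3)&(hsv[:,0]<25)&(hsv[:,1]>110)
    m=org&(P[:,0]>470)&(P[:,0]<550)&(P[:,1]>320)&(P[:,1]<430)&(P[:,2]>8)
    Q=P[m];print(" chock",m.sum(),Q.min(0),Q.max(0))
    low=Q[Q[:,2]<29]; t=Q[(Q[:,2]>34)]
    print("  wedge",len(low),cv2.minAreaRect(low[:,:2].astype(np.float32)),"\n  handle",len(t),cv2.minAreaRect(t[:,:2].astype(np.float32)),t.mean(0),"dir",np.linalg.svd(t-t.mean(0))[2][0])
    # bottle
    m=(P[:,2]>70)&(P[:,2]<130)&(P[:,0]>535)&(P[:,0]<665)&(P[:,1]>120)&(P[:,1]<235)&(hsv[:,1]<90)&(hsv[:,2]>110)
    Q=P[m]
    if len(Q)>30:
        def f(q):
            d=np.array([np.cos(q[0]),np.sin(q[0]),0]);p0=np.array([600,q[1],q[2]])
            return np.linalg.norm(np.cross(Q-p0,d),axis=1)-33
        s=least_squares(f,[np.radians(10),180,88],loss='soft_l1')
        print(" bottle",len(Q),np.degrees(s.x[0]),s.x[1:],np.median(abs(s.fun)),"x range",Q[abs(s.fun)<2].min(0),Q[abs(s.fun)<2].max(0))
E
python3 fit.py
```

```text
top deck n [-0.01671736  0.14558551  0.98920442] c [597.508931   234.79316589  43.4373499 ] slope 0.14707180209812598 xdir yaw -83.44950380877887 670 range [530.23078672 205.07659338  38.13369415] [669.28497375 267.19305505  48.88359623]
 rect ((597.7771606445312, 233.08090209960938), (138.6431884765625, 48.36861038208008), 10.64316463470459)
 plate 176 [495.83393315 228.33658483  88.22170315] ((495.3819885253906, 229.0543670654297), (30.92857551574707, 28.64230728149414), 10.64516830444336) [495.14733238 228.30173157  88.17800172]
 chock 261 [494.97348735 341.94386139   8.02780403] [529.22017566 407.76318598  79.70127397]
  wedge 137 ((511.8876953125, 359.4450988769531), (32.47792053222656, 35.36100387573242), 4.152377128601074) 
  handle 109 ((510.69305419921875, 384.8448791503906), (11.416674613952637, 45.71766662597656), 2.9257938861846924) [509.73074443 384.43703739  60.2950372 ] dir [-0.03380547  0.65111109  0.75822921]
 bottle 476 11.147261837619201 [158.38721012  87.05777831] 1.093076232168059 x range [550.74794008 123.82861134  75.03168984] [590.63144994 188.01538162 121.784
[... 417 characters left out ...]
3046875, 229.23570251464844), (32.41215133666992, 34.24999237060547), 7.677200794219971) [496.06656358 228.69901714  86.47032213]
 chock 190 [496.82691878 354.21036495   8.04762183] [529.88707165 404.90741818  77.35728978]
  wedge 96 ((519.2635498046875, 374.479736328125), (20.308908462524414, 41.016822814941406), 54.00170135498047) 
  handle 93 ((511.04351806640625, 395.1865234375), (10.917259216308594, 19.160295486450195), 3.7514007091522217) [511.16747729 395.88261458  66.89813744] dir [ 0.06451696  0.08589922 -0.9942127 ]
 bottle 1332 10.286722111561648 [154.8106451   87.65114051] 0.8853103476282946 x range [549.79962564 134.93543982  70.42456858] [664.95100589 199.0952243  122.36825412]
```

```bash
cat > plan.py <<'E'
from h import *
from scipy.spatial.transform import Rotation as R
def cur():
    s=r.sense();return np.array(s['tool_pos']),R.from_euler('xyz',s['tcp_rot'],degrees=True),s
def rows(wps,start=None):
    """wps: list of (pos,rpy,n). prints rows relative to current pose"""
    p0,R0,s=cur() if start is None else start
    pp,RR=p0,R0;out=[]
    for pos,rpy,n in wps:
        pos=np.array(pos,float);Rt=R.from_euler('xyz',rpy,degrees=True)
        dv=(RR.inv()*Rt).as_rotvec()
        for i in range(1,n+1):
            p=pp+(pos-pp)*i/n;Q=RR*R.from_rotvec(dv*i/n)
            out.append(np.r_[R0.inv().apply(p-p0)/1000,(R0.inv()*Q).as_rotvec()].round(4))
        print("step mm",np.linalg.norm(pos-pp)/n,"deg",np.degrees(np.linalg.norm(dv))/n)
        pp,RR=pos,Rt
    for o in out: print("["+",".join(f"{v:.3f}" if k>2 else f"{v:.4f}" for k,v in enumerate(o))+"],")
def st():
    s=r.sense();print({k:(np.round(s[k],2).tolist()) for k in('time','joint_pos','tool_pos','tcp_rot','ft_force','finger_gap')})
# stand frame estimate
YAW=np.radians(-79.7);O=np.array([611.8,153.5,0])
S=R.from_euler('z',YAW)
def s2w(p): return O+S.apply(p)
def w2s(p): return S.inv().apply(np.asarray(p)-O)
E
python3 - <<'E'
from plan import *
rows([((230,-480,400),(180,0,40),4),((380,-240,440),(180,0,60),6)])
E
```

```text
step mm 51.009701215006075 deg 5.949544087740973
step mm 47.6386864265215 deg 3.3333333333333326
[0.0217,-0.0187,-0.0422,-0.000,0.000,-0.104],
[0.0435,-0.0374,-0.0844,-0.000,0.000,-0.208],
[0.0652,-0.0562,-0.1266,-0.000,0.000,-0.311],
[0.0869,-0.0749,-0.1687,-0.000,0.000,-0.415],
[0.1221,-0.1063,-0.1754,-0.000,0.000,-0.473],
[0.1572,-0.1378,-0.1821,-0.000,0.000,-0.532],
[0.1924,-0.1692,-0.1887,-0.000,0.000,-0.590],
[0.2276,-0.2006,-0.1954,-0.000,-0.000,-0.648],
[0.2627,-0.2321,-0.2021,-0.000,-0.000,-0.706],
[0.2979,-0.2635,-0.2087,-0.000,-0.000,-0.764],
```

```bash
python3 -m crank '[[[0.022,-0.019,-0.042,0,0,-0.1],[0.044,-0.037,-0.084,0,0,-0.2],[0.065,-0.056,-0.127,0,0,-0.31],[0.087,-0.075,-0.169,0,0,-0.41],[0.122,-0.106,-0.175,0,0,-0.47],[0.157,-0.138,-0.182,0,0,-0.53],[0.192,-0.169,-0.189,0,0,-0.59],[0.228,-0.2,-0.195,0,0,-0.65],[0.263,-0.232,-0.202,0,0,-0.71],[0.298,-0.264,-0.209,0,0,-0.76]]]' 0
python3 - <<'E'
from plan import *
st()
rows([((430,-50,440),(180,0,80),4),((470,200,380),(180,10,93),6)])
E
```

```text
time: 2.85
tool_pos: [380.5, -238.1, 440.7]
tcp_rot: [180.0, 0.0, 59.8]
ft_force: [-0.1, 0.3, -0.3]
finger_gap: 85.4
{'time': 2.85, 'joint_pos': [-38.59, -15.0, 85.05, 0.0, 109.91, -8.43], 'tool_pos': [380.49, -238.11, 440.73], 'tcp_rot': [179.96, 0.0, 59.84], 'ft_force': [-0.11, 0.27, -0.31], 'finger_gap': 85.37}
step mm 48.62839833455506 deg 5.039919365881225
step mm 43.365372770858954 deg 2.73135299791038
[0.0469,-0.0129,0.0002,0.000,0.000,-0.088],
[0.0938,-0.0259,0.0003,0.000,0.000,-0.176],
[0.1406,-0.0388,0.0005,0.001,0.000,-0.264],
[0.1875,-0.0517,0.0007,0.001,0.000,-0.352],
[0.2269,-0.0669,0.0107,-0.008,-0.028,-0.390],
[0.2663,-0.0821,0.0207,-0.016,-0.056,-0.427],
[0.3056,-0.0972,0.0306,-0.025,-0.084,-0.465],
[0.3450,-0.1124,0.0406,-0.033,-0.113,-0.502],
[0.3844,-0.1276,0.0506,-0.041,-0.141,-0.540],
[0.4238,-0.1428,0.0606,-0.050,-0.169,-0.577],
```

```bash
python3 -m crank '[[[0.047,-0.013,0,0,0,-0.09],[0.094,-0.026,0,0,0,-0.18],[0.141,-0.039,0,0,0,-0.26],[0.188,-0.052,0,0,0,-0.35],[0.227,-0.067,0.011,-0.01,-0.03,-0.39],[0.266,-0.082,0.021,-0.02,-0.06,-0.43],[0.306,-0.097,0.031,-0.02,-0.08,-0.46],[0.345,-0.112,0.041,-0.03,-0.11,-0.5],[0.384,-0.128,0.051,-0.04,-0.14,-0.54],[0.424,-0.143,0.061,-0.05,-0.17,-0.58]]]' 0
python3 - <<'E'
from plan import *
st()
# pregrasp hover: TCP on handle line 110 mm back; tool rpy (180,30,93)
rows([((505,455,210),(180,30,93),8)])
E
```

```text
time: 4.1
tool_pos: [469.9, 201.8, 379.6]
tcp_rot: [180.0, 10.1, 93.2]
ft_force: [0.8, -1.3, 0.9]
finger_gap: 85.5
{'time': 4.1, 'joint_pos': [24.2, -3.16, 81.44, -9.76, 105.12, 18.69], 'tool_pos': [469.91, 201.81, 379.55], 'tcp_rot': [179.97, 10.08, 93.23], 'ft_force': [0.8, -1.27, 0.86], 'finger_gap': 85.55}
step mm 38.34115640467756 deg 2.489879913038557
[0.0346,0.0062,0.0154,0.000,-0.043,0.001],
[0.0692,0.0123,0.0308,0.001,-0.087,0.001],
[0.1037,0.0185,0.0461,0.001,-0.130,0.001],
[0.1383,0.0246,0.0615,0.001,-0.174,0.002],
[0.1729,0.0308,0.0769,0.001,-0.217,0.002],
[0.2075,0.0369,0.0923,0.001,-0.261,0.003],
[0.2420,0.0431,0.1077,0.002,-0.304,0.003],
[0.2766,0.0493,0.1231,0.002,-0.348,0.004],
```

```bash
python3 -m crank '[[[0.035,0.006,0.015,0,-0.04,0],[0.069,0.012,0.031,0,-0.09,0],[0.104,0.018,0.046,0,-0.13,0],[0.138,0.025,0.062,0,-0.17,0],[0.173,0.031,0.077,0,-0.22,0],[0.208,0.037,0.092,0,-0.26,0],[0.242,0.043,0.108,0,-0.3,0],[0.277,0.049,0.123,0,-0.35,0],[0.277,0.049,0.123,0,-0.35,0]]]' 0.45
python3 - <<'E'
from plan import *
st()
p,d,w=cloud("wrist");np.save("wrist1.npy",w);cv2.imwrite("pics/wrist1.png",p)
k=r.get_calibration("wrist")
for t in("chock_grip","chock_base"):print(t,r.landmark_of(t,"wrist"))
p2,d2,w2=cloud("scene");cv2.imwrite("pics/scene1.png",p2)
E
```

```text
time: 5.22
tool_pos: [502.2, 456.2, 201.3]
tcp_rot: [-179.4, 30.6, 93.7]
ft_force: [0.4, -0.9, -1.1]
finger_gap: 46.7
{'time': 5.22, 'joint_pos': [48.79, 43.85, 46.93, -22.15, 110.86, 41.27], 'tool_pos': [502.23, 456.18, 201.27], 'tcp_rot': [-179.42, 30.61, 93.71], 'ft_force': [0.35, -0.89, -1.05], 'finger_gap': 46.68}
chock_grip [{'pixel': [260.2, 157.7], 'conf': 0.73}]
chock_base [{'pixel': [259.3, 145.2], 'conf': 0.82}]
```

View pics/wrist1.png

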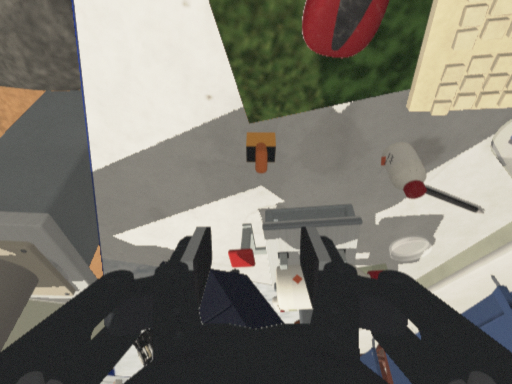

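The wrist view is upside down, with the far side at the bottom. It shows the chock at (261,152): the orange rear face is on top and the handle rises toward (262,168). So the nose points to -y, as planned. Next I'll measure it.

Run:
```python
from plan import *
W=np.load("wrist1.npy");I=cv2.imread("pics/wrist1.png")
cv2.imwrite("pics/wrist1z.png",cv2.resize(I[110:190,210:310],None,fx=6,fy=6,interpolation=cv2.INTER_CUBIC))
P=W.reshape(-1,3);hsv=cv2.cvtColor(I,cv2.COLOR_BGR2HSV).reshape(-1,3).astype(int)
m=(P[:,0]>470)&(P[:,0]<550)&(P[:,1]>330)&(P[:,1]<430)&(P[:,2]>8)
Q=P[m];print(m.sum(),Q.min(0),Q.max(0))
np.set_printoptions(suppress=True,precision=1)
for z in range(10,80,8):
    q=Q[abs(Q[:,2]-z)<4]
    if len(q): print(z,len(q),q.min(0),q.max(0),np.median(q,0))
t=Q[Q[:,2]>36];c=t.mean(0);print("handle",len(t),c,np.linalg.svd(t-c)[2][0])
top=Q[abs(Q[:,2]-27)<4];print("top",cv2.minAreaRect(top[:,:2].astype(np.float32)))
rear=Q[(Q[:,2]<23)];pf=np.polyfit(rear[:,0],rear[:,1],1);print("rear line slope deg",np.degrees(np.arctan(pf[0])),len(rear), np.polyval(pf,511))
k=r.get_calibration("wrist");M=np.array(k['mtx']);T=np.array(k['cam_to_world'])
for (u,v),z in (((260.2,157.7),55),((259.3,145.2),0)):
    dd=T[:3,:3]@np.linalg.inv(M)@[u,v,1];print(T[:3,3]+dd*(z-T[2,3])/dd[2])
```

```text
877 [494.0526296  355.31968522   8.10239434] [528.93747874 407.5098016   76.54716492]
10 91 [494.1 380.4   8.1] [527. 384.  14.] [510.5 381.7  11.1]
18 119 [494.2 379.9  14.1] [528.  383.2  21.9] [511.6 381.7  17.6]
26 346 [494.4 355.3  22. ] [528.9 388.2  29.9] [505.1 372.7  25.8]
34 11 [505.6 387.3  30.9] [514.5 392.2  37.8] [509.8 390.8  35. ]
42 13 [505.2 390.4  39.6] [516.3 396.2  45.5] [509.5 394.4  41.4]
50 16 [504.2 395.9  47.2] [515.7 401.7  53.6] [509.7 398.6  50.4]
58 16 [504.1 398.3  54.1] [515.1 405.9  61.9] [509.3 403.8  58. ]
66 116 [503.9 394.2  62.3] [515.3 407.5  69.9] [509.6 403.9  67.2]
74 149 [504.5 386.9  70. ] [515.9 403.3  76.5] [510.1 394.1  73. ]
handle 314 [509.8 398.4  67.2] [ 0.  -0.2  1. ]
top ((511.5133361816406, 372.0804443359375), (33.666229248046875, 32.22083282470703), 2.4779179096221924)
rear line slope deg 3.027054467255508 227 381.76055219854766
[515.6 380.1  55. ]
[516.9 354.1   0. ]
```

View pics/wrist1z.png

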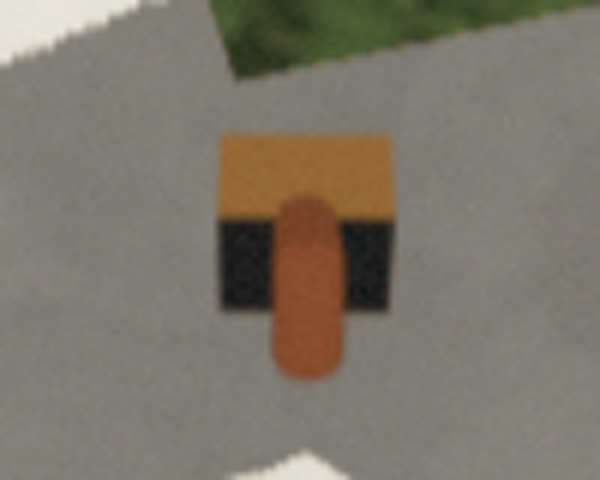

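Run:
```python
from plan import *
G=np.array([510.3,388.2,55]);rpy=(180,30,93);z=R.from_euler('xyz',rpy,degrees=True).apply([0,0,1])
print(z,G+19*z)
rows([(G+(19-70)*z,rpy,3),(G+19*z,rpy,5)])
```

```text
[ 0.02616798 -0.49931477 -0.8660254 ] [510.79719158 378.71301942  38.54551733]
step mm 40.245834994099845 deg 0.0902390715528925
step mm 14.0 deg 0.0
[0.0068,0.0003,0.0397,0.002,-0.000,0.001],
[0.0137,0.0005,0.0793,0.003,-0.000,0.001],
[0.0205,0.0008,0.1190,0.004,-0.000,0.001],
[0.0205,0.0007,0.1330,0.004,-0.000,0.001],
[0.0205,0.0007,0.1470,0.004,-0.000,0.001],
[0.0205,0.0006,0.1610,0.004,-0.000,0.001],
[0.0205,0.0005,0.1750,0.004,-0.000,0.001],
[0.0205,0.0005,0.1890,0.004,-0.000,0.001],
```

```bash
python3 -m crank '[[[0.007,0,0.04,0,0,0],[0.0137,0.0005,0.079,0,0,0],[0.0205,0.0008,0.119,0.003,0,0],[0.0205,0.0007,0.133,0.004,0,0],[0.0205,0.0007,0.147,0.004,0,0],[0.0205,0.0006,0.161,0.004,0,0],[0.0205,0.0005,0.175,0.004,0,0],[0.0205,0.0005,0.189,0.004,0,0],[0.0205,0.0005,0.189,0.004,0,0]]]' 0.45
python3 - <<'E'
from plan import *
st()
p,d=r.snapshot("wrist");cv2.imwrite("pics/wrist2.png",p)
E
```

```text
time: 6.55
tool_pos: [510.1, 377.4, 36.9]
tcp_rot: [-179.8, 30.1, 93.1]
ft_force: [0.2, -0.2, -0.5]
finger_gap: 46.8
{'time': 6.55, 'joint_pos': [44.28, 42.06, 67.09, -22.08, 91.72, 44.63], 'tool_pos': [510.08, 377.43, 36.9], 'tcp_rot': [-179.84, 30.1, 93.14], 'ft_force': [0.15, -0.18, -0.49], 'finger_gap': 46.81}
```

View pics/wrist2.png

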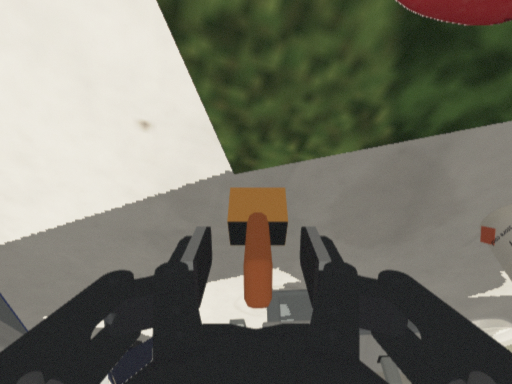

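The handle at column 258 sits centred between the fingers (206 and 305). I'll close on it.

```bash
python3 -m crank '[[[0,0,0,0,0,0],[0,0,0,0,0,0],[0,0,0,0,0,0],[0,0,0,0,0,0],[0,0,0,0,0,0]]]' 1 60
python3 - <<'E'
from plan import *
st()
p0,R0,s=cur()
# target: chock held; chock pose in tool
base=np.array([511.8,359.2,0]);Rc=R.from_euler('z',-87,degrees=True)
t_rel=R0.inv().apply(base-p0);R_rel=R0.inv()*Rc
np.savez("rel.npz",t=t_rel,q=R_rel.as_quat())
def toolfor(xs,ys,zs,extra=0.0):
    Rt=S*R.from_euler('y',-0.14)   # nose up
    Rtool=Rt*R_rel.inv(); pos=s2w([xs,ys,zs])-Rtool.apply(t_rel)
    return pos,Rtool.as_euler('xyz',degrees=True)
for a in((-39.1,0,49.5),(-70,0,49.5+20-4.4),(-130,0,110)): print(a,toolfor(*a))
E
```

```text
time: 7.22
tool_pos: [510.8, 378.7, 38.4]
tcp_rot: [-180.0, 30.0, 93.1]
ft_force: [0.4, 2.5, 3.5]
finger_gap: 11.0
{'time': 7.22, 'joint_pos': [44.31, 41.99, 66.97, -22.08, 91.74, 44.62], 'tool_pos': [510.78, 378.67, 38.39], 'tcp_rot': [-179.97, 29.99, 93.1], 'ft_force': [0.42, 2.49, 3.5], 'finger_gap': 11.03}
(-39.1, 0, 49.5) (array([600.39720926, 216.23891704,  84.79250001]), array([-179.95357248,   38.01431542,  100.40812544]))
(-70, 0, 65.1) (array([594.87222082, 246.64096471, 100.39250001]), array([-179.95357248,   38.01431542,  100.40812544]))
(-130, 0, 110) (array([584.14408791, 305.67406699, 145.29250001]), array([-179.95357248,   38.01431542,  100.40812544]))
```

Run:
```python
from plan import *
rows([((511,385,140),(180,30,93),4),((584.1,305.7,150),(180,38,100.4),5)])
```

```text
step mm 25.451928693069075 deg 0.021956268723418163
step mm 21.662963786148936 deg 2.178724230614808
[-0.0113,0.0001,-0.0228,0.000,-0.000,0.000],
[-0.0227,0.0003,-0.0456,0.000,-0.000,0.001],
[-0.0340,0.0004,-0.0684,0.000,-0.000,0.001],
[-0.0453,0.0005,-0.0912,0.000,-0.000,0.002],
[-0.0607,0.0143,-0.0846,-0.014,-0.028,-0.020],
[-0.0761,0.0280,-0.0780,-0.029,-0.056,-0.041],
[-0.0915,0.0418,-0.0714,-0.043,-0.084,-0.063],
[-0.1069,0.0555,-0.0649,-0.057,-0.112,-0.084],
[-0.1223,0.0692,-0.0583,-0.072,-0.140,-0.106],
```

```bash
python3 -m crank '[[[-0.011,0,-0.023,0,0,0],[-0.023,0,-0.046,0,0,0],[-0.034,0,-0.068,0,0,0],[-0.045,0,-0.091,0,0,0],[-0.061,0.014,-0.085,-0.014,-0.028,-0.02],[-0.076,0.028,-0.078,-0.029,-0.056,-0.041],[-0.092,0.042,-0.071,-0.043,-0.084,-0.063],[-0.107,0.056,-0.065,-0.057,-0.112,-0.084],[-0.122,0.069,-0.058,-0.072,-0.14,-0.106],[-0.122,0.069,-0.058,-0.072,-0.14,-0.106]]]' 1 60
python3 - <<'E'
from plan import *
st()
p,d,w=cloud("wrist");np.save("wrist3.npy",w);cv2.imwrite("pics/wrist3.png",p)
p,d,w=cloud("scene");np.save("scene3.npy",w);cv2.imwrite("pics/scene3.png",cv2.resize(p[130:330,180:380],None,fx=3,fy=3,interpolation=cv2.INTER_CUBIC))
E
```

```text
time: 8.48
tool_pos: [584.3, 304.7, 149.6]
tcp_rot: [-180.0, 38.1, 100.4]
ft_force: [-0.6, 0.7, -2.3]
finger_gap: 11.2
{'time': 8.48, 'joint_pos': [40.16, 37.71, 64.07, -32.7, 98.01, 30.91], 'tool_pos': [584.32, 304.7, 149.55], 'tcp_rot': [-179.98, 38.07, 100.38], 'ft_force': [-0.62, 0.65, -2.32], 'finger_gap': 11.2}
```

View pics/wrist3.png

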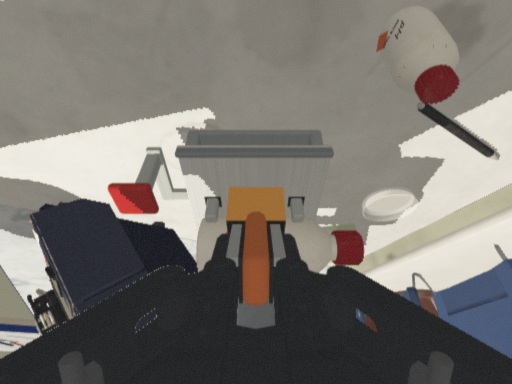

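View pics/scene3.png

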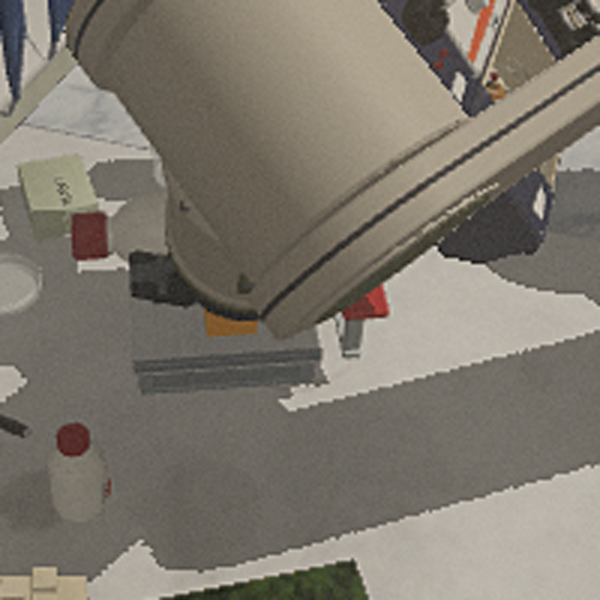

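The wrist view shows the chock at (256,205) between the pins (212,207) and (297,207), with the deck squarely in view. I'll refine the stand frame from this depth picture.

Run:
```python
from plan import *
np.set_printoptions(suppress=True,precision=2)
W=np.load("wrist3.npy");I=cv2.imread("pics/wrist3.png")
hsv=cv2.cvtColor(I,cv2.COLOR_BGR2HSV)
P=W[165:195,195:315].reshape(-1,3)
P=P[~np.isnan(P[:,0])];P=P[(P[:,2]>35)&(P[:,2]<60)]
c=np.median(P,0)
for _ in range(5):
    n=np.linalg.svd(P-P.mean(0),full_matrices=False)[2][2];n*=np.sign(n[2]);e=(P-P.mean(0))@n;P=P[abs(e)<max(1,2*e.std())]
print("deck",n,P.mean(0),"slope",np.arccos(n[2]),"yaw",np.degrees(np.arctan2(-n[1],-n[0])))
C=P.mean(0)
# deck height at s frame x
print("deck stand-frame",w2s(C),"expected z",55+np.tan(.14)*w2s(C)[0])
# lip edge: points higher than plane near rows 145-160
for rr in (146,148,150,152,154,156,158,160): 
    q=W[rr,200:315];print(rr,w2s(q[5]),w2s(q[60]),w2s(q[105]))
# pins
for nm,(u0,u1) in(("pinA",(203,222)),("pinB",(287,307))):
    q=W[195:222,u0:u1].reshape(-1,3);qs=w2s(q);h=qs[:,2]-(55+np.tan(.14)*qs[:,0])
    k=(h>6)&(h<40)&(qs[:,0]<-20);print(nm,k.sum(),qs[k].min(0),qs[k].max(0),np.median(qs[k],0))
# deck side edges in mid rows
for rr in(170,180):
    q=w2s(W[rr]);h=q[:,2]-(55+np.tan(.14)*q[:,0]);k=np.where((abs(h)<4)&(abs(q[:,1])<90)&(abs(q[:,0])<120))[0];print("edges",rr,q[k[0]],q[k[-1]])
red=((hsv[...,0]<8)|(hsv[...,0]>172))&(hsv[...,1]>140);red[:, :100]=0;red[:,165:]=0;red[:175]=0;red[220:]=0
q=w2s(W[red]);print("plate",len(q),q.min(0),q.max(0),np.median(q,0))
org=(hsv[...,0]>=3)&(hsv[...,0]<25)&(hsv[...,1]>110);org[:180]=0;org[225:]=0;org[:,220:]*=1
q=w2s(W[org]);q=q[~np.isnan(q[:,0])];print("chock rear",len(q),q.min(0),q.max(0))
l=np.load("rel.npz");p0,R0,s=cur();b=p0+R0.apply(l['t']);print("chock base pred",w2s(b),"R",(S.inv()*R0*R.from_quat(l['q'])).as_euler('xyz',degrees=True))
u,v=np.meshgrid(np.arange(225,290),np.arange(185,222));q=W[185:222,225:290].reshape(-1,3);q=w2s(q);
rear=q[(abs(q[:,1])<20)&(q[:,2]>85)&(q[:,2]<125)]
print("rear rows",[w2s(W[rr,256]) for rr in (188,195,202,208)], w2s(W[195,230]),w2s(W[195,282]))
```

```text
deck [-0.02  0.13  0.99] [598.18 224.17  44.46] slope 0.13682868038287754 yaw -79.54985852511066
deck stand-frame [-71.97  -0.76  44.46] expected z 44.857997055154875
146 [-109.79  -44.54   37.25] [-109.65    4.36   37.05] [-110.07   44.33   37.38]
148 [-109.99  -44.25   39.86] [-109.92    4.34   39.71] [-110.07   44.09   39.79]
150 [-110.71  -43.84   42.9 ] [-110.71    4.3    42.83] [-110.52   43.75   42.59]
152 [-110.19  -43.72   44.78] [-110.63    4.28   45.11] [-110.45   43.53   44.89]
154 [-109.19  -43.72   46.21] [-109.35    4.29   46.29] [-110.26   43.35   47.05]
156 [-107.29  -43.92   46.85] [-105.67    4.35   45.34] [-107.22   43.81   46.66]
158 [-98.07 -45.79  41.1 ] [-97.2    4.51  40.27] [-97.04  45.88  40.07]
160 [-95.49 -46.13  41.29] [-95.25   4.53  41.  ] [-95.9  45.9  41.5]
pinA 277 [-48.26 -55.47  54.84] [-26.96 -35.    74.14] [-45.31 -43.85  67.69]
pinB 282 [-49.11  33.06  54.52] [-26.89  54.43  74.01] [-45.51  42.12  67.09]
edges 170 [-82.69 -69.7   42.81] [-82.23  67.81  42.25]
edges 180 [-69.36 -70.16  44.73] [-69.43  68.04  44.6 ]
plate 1181 [nan nan nan] [nan nan nan] [nan nan nan]Traceback (most recent call last):
  File "<stdin>", line 26, in <module>
numpy._core._exceptions._UFuncOutputCastingError: Cannot cast ufunc 'multiply' output from dtype('int64') to dtype('bool') with casting rule 'same_kind'
```

Run:
```python
from plan import *
np.set_printoptions(suppress=True,precision=2)
W=np.load("wrist3.npy");I=cv2.imread("pics/wrist3.png")
hsv=cv2.cvtColor(I,cv2.COLOR_BGR2HSV)
red=((hsv[...,0]<8)|(hsv[...,0]>172))&(hsv[...,1]>140);red[:, :100]=0;red[:,165:]=0;red[:175]=0;red[220:]=0
q=w2s(W[red]);q=q[~np.isnan(q[:,0])];q=q[q[:,2]>75];print("plate",len(q),q.min(0),q.max(0),np.median(q,0))
l=np.load("rel.npz");p0,R0,s=cur();Rr=R.from_quat(l['q']);b=p0+R0.apply(l['t']);print("chock base pred",w2s(b),"R",(S.inv()*R0*Rr).as_euler('xyz',degrees=True))
Rc=R0*Rr
for rr,cc in ((190,256),(200,256),(207,256),(195,232),(195,280),(205,232),(205,280),(225,232),(225,280)): print(rr,cc,Rc.inv().apply(W[rr,cc]-b))
u=np.where(((hsv[200,:,0]<25)&(hsv[200,:,1]>110))[220:300])[0]+220;print("cols",u[0],u[-1],Rc.inv().apply(W[200,u[0]]-b),Rc.inv().apply(W[200,u[-1]]-b))
```

```text
plate 1178 [-113.64 -117.06   79.69] [-81.91 -83.74  90.04] [-101.08  -99.25   86.61]
chock base pred [-130.38   -0.5   114.21] R [ 0.02 -8.    0.  ]
190 256 [-20.65   1.16   2.48]
200 256 [-20.97   1.16  10.97]
207 256 [-21.04   1.15  16.47]
195 232 [-20.48 -13.52   6.53]
195 280 [-20.43  15.85   6.43]
205 232 [-20.51 -13.07  14.51]
205 280 [-20.89  15.34  14.79]
225 232 [-32.3  -11.09  37.65]
225 280 [-16.32  14.99  25.97]
cols 228 283 [-21.77 -15.54  11.69] [-21.54  17.29  11.44]
```

```bash
cat >> plan.py <<'E'
def toolfor(xs,ys,h):
    l=np.load("rel.npz");Rr=R.from_quat(l['q'])
    Rt=S*R.from_euler('y',-0.14);Rtool=Rt*Rr.inv()
    n=np.array([-np.sin(.14),0,np.cos(.14)])
    p=np.array([xs,ys,55+np.tan(.14)*xs])+h*n
    return s2w(p)-Rtool.apply(l['t']),Rtool.as_euler('xyz',degrees=True)
def chock():
    l=np.load("rel.npz");p0,R0,s=cur();b=w2s(p0+R0.apply(l['t']));print("chock base by tool",b.round(2),"h",round((b[2]-55-np.tan(.14)*b[0])*np.cos(.14),2))
E
python3 - <<'E'
from plan import *
a=toolfor(-75,-0.9,25);b=toolfor(-66,-0.9,1)
rows([(*a,5),(*b,4)])
E
```

```text
step mm 13.7391846226312 deg 0.005507672637388985
step mm 6.41584258603113 deg 0.0
[-0.0026,-0.0001,0.0135,0.000,-0.000,-0.000],
[-0.0053,-0.0002,0.0270,0.000,-0.000,-0.000],
[-0.0079,-0.0003,0.0405,0.000,-0.000,-0.000],
[-0.0105,-0.0004,0.0539,0.000,-0.000,-0.000],
[-0.0132,-0.0004,0.0674,0.000,-0.000,-0.000],
[-0.0121,-0.0005,0.0738,0.000,-0.000,-0.000],
[-0.0111,-0.0005,0.0801,0.000,-0.000,-0.000],
[-0.0101,-0.0005,0.0864,0.000,-0.000,-0.000],
[-0.0090,-0.0005,0.0928,0.000,-0.000,-0.000],
```

```bash
python3 -m crank '[[[-0.0026,0,0.0135,0,0,0],[-0.0053,0,0.027,0,0,0],[-0.008,0,0.0405,0,0,0],[-0.0105,0,0.054,0,0,0],[-0.0132,-0.0004,0.0675,0,0,0],[-0.0121,-0.0005,0.074,0,0,0],[-0.0111,-0.0005,0.080,0,0,0],[-0.0101,-0.0005,0.0864,0,0,0],[-0.009,-0.0005,0.0928,0,0,0],[-0.009,-0.0005,0.0928,0,0,0]]]' 1 60
python3 - <<'E'
from plan import *
st();chock()
p,d,w=cloud("wrist");np.save("wrist4.npy",w);cv2.imwrite("pics/wrist4.png",p)
E
```

```text
time: 9.82
tool_pos: [594.5, 242.6, 81.5]
tcp_rot: [-179.9, 38.0, 100.4]
ft_force: [0.3, 1.0, -1.7]
finger_gap: 11.5
{'time': 9.82, 'joint_pos': [35.85, 36.72, 73.03, -33.76, 89.04, 31.77], 'tool_pos': [594.51, 242.61, 81.51], 'tcp_rot': [-179.95, 38.0, 100.42], 'ft_force': [0.27, 0.95, -1.67], 'finger_gap': 11.5}
chock base by tool [-66.1   -1.08  46.21] h 0.52
```

View pics/wrist4.png

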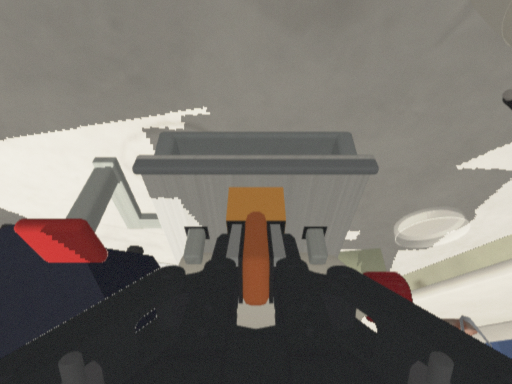

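The chock sits just above the deck at (256,205), midway between the pins (196,245) and (316,245), and is still unloaded. I'll set it down lightly and slide it up slope.

Run:
```python
from plan import *
rows([(*toolfor(-62,-0.9,-0.5),2),(*toolfor(-46,-0.9,-0.5),5)])
```

```text
step mm 2.175609548444513 deg 0.011341627056177679
step mm 3.2316181643593973 deg 0.0
[-0.0015,0.0000,0.0016,0.000,-0.000,0.000],
[-0.0029,0.0001,0.0032,0.000,-0.000,0.000],
[-0.0057,0.0001,0.0048,0.000,-0.000,0.000],
[-0.0085,0.0001,0.0065,0.000,-0.000,0.000],
[-0.0113,0.0001,0.0081,0.000,-0.000,0.000],
[-0.0141,0.0001,0.0097,0.000,-0.000,0.000],
[-0.0169,0.0001,0.0113,0.000,-0.000,0.000],
```

```bash
python3 -m crank '[[[-0.0015,0,0.0016,0,0,0],[-0.0029,0,0.0032,0,0,0],[-0.0057,0,0.0048,0,0,0],[-0.0085,0,0.0065,0,0,0],[-0.0113,0,0.0081,0,0,0],[-0.0141,0,0.0097,0,0,0],[-0.0169,0,0.0113,0,0,0],[-0.0169,0,0.0113,0,0,0]]]' 1 60
python3 - <<'E'
from plan import *
st();chock()
rows([(*toolfor(-38.5,-0.9,-0.8),5)])
E
```

```text
time: 10.88
tool_pos: [598.6, 222.5, 83.8]
tcp_rot: [180.0, 38.0, 100.4]
ft_force: [0.7, 2.9, 3.8]
finger_gap: 11.7
{'time': 10.88, 'joint_pos': [34.36, 35.19, 74.97, -34.27, 87.89, 30.88], 'tool_pos': [598.57, 222.53, 83.75], 'tcp_rot': [179.99, 38.01, 100.37], 'ft_force': [0.72, 2.93, 3.84], 'finger_gap': 11.66}
chock base by tool [-45.61  -0.64  48.46] h -0.11
step mm 1.4467707801407985 deg 0.009633892367861016
[-0.0012,-0.0000,0.0008,0.000,-0.000,-0.000],
[-0.0024,-0.0001,0.0017,0.000,-0.000,-0.000],
[-0.0035,-0.0001,0.0025,0.000,-0.000,-0.000],
[-0.0047,-0.0002,0.0034,0.001,-0.000,-0.000],
[-0.0059,-0.0002,0.0042,0.001,-0.000,-0.001],
```

```bash
python3 -m crank '[[[-0.0012,0,0.0008,0,0,0],[-0.0024,0,0.0017,0,0,0],[-0.0035,0,0.0025,0,0,0],[-0.0047,0,0.0034,0,0,0],[-0.0059,0,0.0042,0,0,0],[-0.0059,0,0.0042,0,0,0]]]' 1 60
cat > look.py <<'E'
from plan import *
import sys
st();chock()
p,d,w=cloud("scene");n=sys.argv[1];cv2.imwrite(f"pics/scene{n}.png",cv2.resize(p[130:330,180:380],None,fx=3,fy=3,interpolation=cv2.INTER_CUBIC))
p2,d2,w2=cloud("top");cv2.imwrite(f"pics/top{n}.png",cv2.resize(p2[120:250,160:380],None,fx=3.6,fy=3.6,interpolation=cv2.INTER_CUBIC))
p3,d3,w3=cloud("wrist");cv2.imwrite(f"pics/wrist{n}.png",p3);np.save(f"wrist{n}.npy",w3);np.save(f"scene_{n}.npy",w)
E
python3 look.py 5
```

```text
time: 11.62
tool_pos: [600.2, 216.2, 84.7]
tcp_rot: [179.9, 38.0, 100.3]
ft_force: [-1.1, 8.0, 6.3]
finger_gap: 11.1
{'time': 11.62, 'joint_pos': [33.85, 34.65, 75.6, -34.43, 87.45, 30.56], 'tool_pos': [600.17, 216.16, 84.7], 'tcp_rot': [179.89, 37.96, 100.35], 'ft_force': [-1.11, 7.98, 6.28], 'finger_gap': 11.13}
chock base by tool [-39.1   -0.14  49.39] h -0.1
```

View pics/wrist5.png

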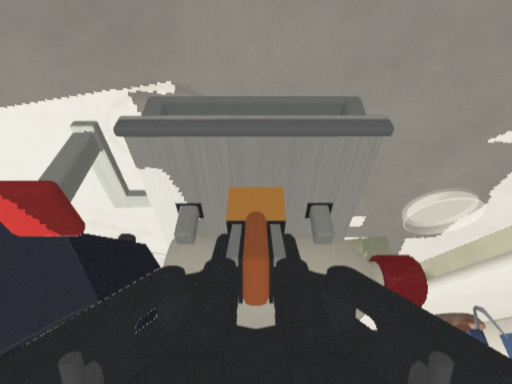

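View pics/scene5.png

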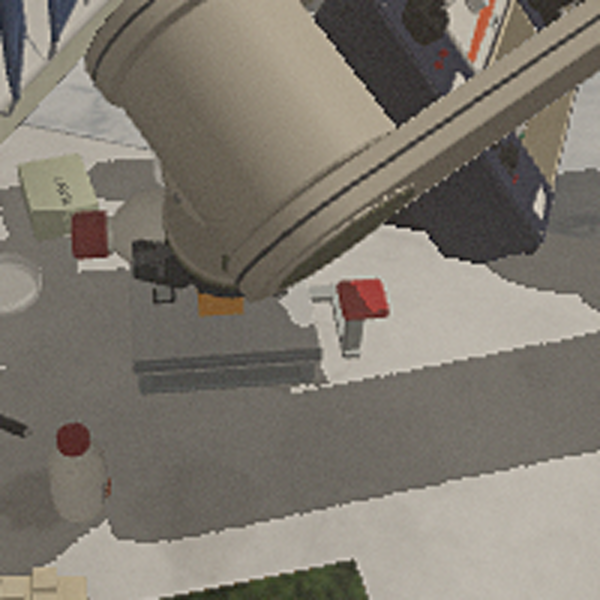

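```bash
cat > bot.py <<'E'
from plan import *
from scipy.optimize import least_squares
import sys
def bot(W,I,tag):
    P=w2s(W.reshape(-1,3));hsv=cv2.cvtColor(I,cv2.COLOR_BGR2HSV).reshape(-1,3).astype(int)
    m=(P[:,0]>-42)&(P[:,0]<40)&(P[:,1]>-75)&(P[:,1]<42)&(P[:,2]>72)&(P[:,2]<125)&(hsv[:,1]<90)&(hsv[:,2]>100)&(abs(P[:,1])>(20 if tag=='wrist' else 0))
    Q=P[m]
    f=lambda q:np.hypot(Q[:,0]-q[0],Q[:,2]-q[1])-33
    s=least_squares(f,[-4.6,87.7],loss='soft_l1');print(tag,len(Q),"x,z",s.x.round(2),np.median(abs(s.fun)).round(2))
E
python3 - <<'E'
from bot import *
for n in (3,4,5): bot(np.load(f"wrist{n}.npy"),cv2.imread(f"pics/wrist{n}.png"),"wrist")
bot(np.load("scene.npy"),cv2.imread("pics/scene0.png"),"scene")
E
```

```text
wrist 1096 x,z [-5.52 86.52] 0.53
wrist 321 x,z [-5.38 85.74] 0.73
wrist 1795 x,z [-4.46 86.95] 0.44
scene 1143 x,z [-3.45 87.78] 0.84
```

The bottle has moved about 1 mm up slope and the push force rose by 5 N, so the chock is in contact. I'll push a touch more and relax the downward press.

```bash
python3 - <<'E'
from plan import *
rows([(*toolfor(-37.2,-0.5,-0.3),4)])
E
python3 -m crank '[[[-0.0005,0,0.0003,0,0,0],[-0.001,0,0.0006,0,0,0],[-0.0015,0,0.0009,0,0,0],[-0.002,0,0.0012,0,0,0],[-0.002,0,0.0012,0,0,0]]]' 1 60
python3 look.py 6; python3 -c "
from bot import *
bot(np.load('wrist6.npy'),cv2.imread('pics/wrist6.png'),'wrist')"
```

```text
step mm 0.4862012915630529 deg 0.03374441454703855
[-0.0004,-0.0001,0.0003,0.001,-0.000,-0.000],
[-0.0008,-0.0001,0.0006,0.001,-0.001,-0.000],
[-0.0011,-0.0002,0.0009,0.002,-0.001,-0.001],
[-0.0015,-0.0003,0.0012,0.002,-0.001,-0.001],
time: 12.4
tool_pos: [600.6, 214.3, 85.0]
tcp_rot: [179.9, 37.9, 100.4]
ft_force: [-0.9, 5.7, 3.6]
finger_gap: 11.3
{'time': 12.4, 'joint_pos': [33.71, 34.48, 75.8, -34.46, 87.32, 30.45], 'tool_pos': [600.6, 214.31, 85.02], 'tcp_rot': [179.88, 37.93, 100.37], 'ft_force': [-0.92, 5.68, 3.59], 'finger_gap': 11.33}
chock base by tool [-3.721e+01 -4.000e-02  4.969e+01] h -0.07
wrist 1818 x,z [-2.59 87.34] 0.45
```

```bash
python3 -m crank '[[[0,0,0,0,0,0],[0,0,0,0,0,0],[0,0,0,0,0,0],[0,0,-0.01,0,0,0],[0,0,-0.025,0,0,0],[0,0,-0.045,0,0,0],[0,0,-0.07,0,0,0],[0,0,-0.1,0,0,0],[0,0,-0.13,0,0,0],[0,0,-0.13,0,0,0]]]' 0.4
python3 look.py 7; python3 -c "
from bot import *
bot(np.load('wrist7.npy'),cv2.imread('pics/wrist7.png'),'wrist')
W=np.load('wrist7.npy')"
```

```text
time: 13.8
tool_pos: [586.8, 295.8, 191.3]
tcp_rot: [179.5, 37.8, 100.2]
ft_force: [-0.0, 0.1, -1.0]
finger_gap: 51.1
{'time': 13.8, 'joint_pos': [39.52, 34.48, 64.01, -33.14, 99.87, 28.69], 'tool_pos': [586.82, 295.8, 191.28], 'tcp_rot': [179.47, 37.76, 100.24], 'ft_force': [-0.04, 0.08, -1.03], 'finger_gap': 51.11}
chock base by tool [-119.97    1.23  155.87] h 116.63
wrist 3029 x,z [-2.87 87.47] 0.42
```

View pics/wrist7.png

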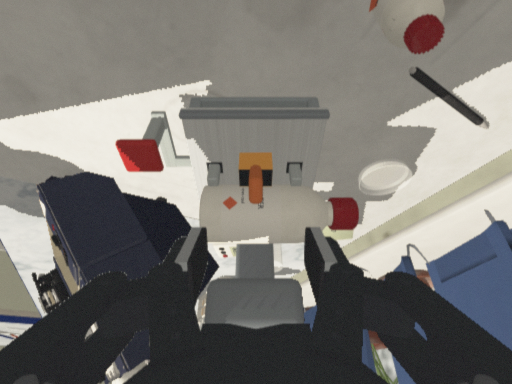

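View pics/scene7.png

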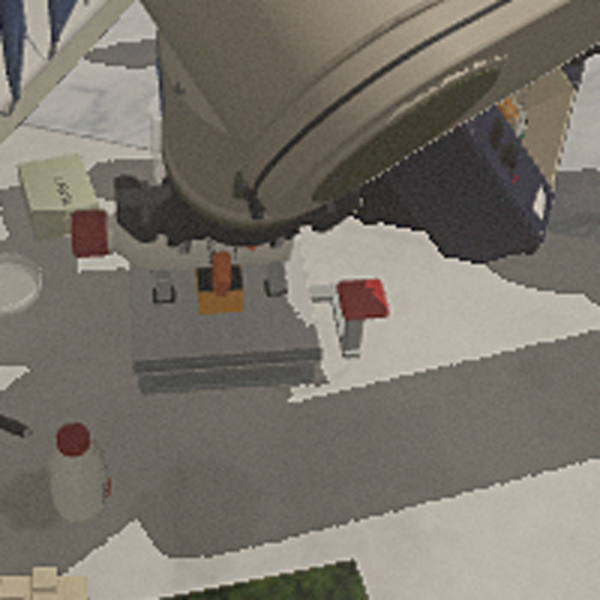

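The chock stands square at (255,165) between the pins (214,172) and (294,172), the bottle rests against it, and the gripper is clear. I'll measure the chock and plan the plate press.

```bash
cat > rear.py <<'E'
from plan import *
import sys
n=sys.argv[1]
W=np.load(f"wrist{n}.npy");I=cv2.imread(f"pics/wrist{n}.png");hsv=cv2.cvtColor(I,cv2.COLOR_BGR2HSV)
m=((hsv[...,0]>=5)&(hsv[...,0]<25)&(hsv[...,1]>120))
q=w2s(W[m]);q=q[(abs(q[:,1])<25)&(q[:,0]>-85)&(q[:,0]<-50)&(q[:,2]<72)&(q[:,2]>49)]
h=(q[:,2]-55-np.tan(.14)*q[:,0])
xb=q[:,0]+np.sin(.14)*h   # foot of rear face
print("rear n",len(q),"rear foot x",np.median(xb).round(2),"=> base x",(np.median(xb)+22.3).round(2),"y",q[:,1].min().round(1),q[:,1].max().round(1),"yaw dev deg",np.degrees(np.arctan(np.polyfit(q[:,1],xb,1)[0])).round(2))
red=((hsv[...,0]<8)|(hsv[...,0]>172))&(hsv[...,1]>140)
q=w2s(W[red]);q=q[(abs(q[:,0]+98)<25)&(abs(q[:,1]+100)<25)];t=q[q[:,2]>np.percentile(q[:,2],90)-8]
print("plate",len(q),q.min(0).round(1),q.max(0).round(1),np.median(q,0).round(1))
E
python3 rear.py 7
```

```text
rear n 464 rear foot x -59.73 => base x -37.43 y -16.7 16.7 yaw dev deg -0.17
plate 1157 [-113.9 -116.9   80.8] [-81.  -84.   90.8] [-99.8 -99.5  87. ]
```

Run:
```python
from plan import *
n=np.array([-np.sin(.14),0,np.cos(.14)]);c=np.array([-97.5,-100.4,87])
print(s2w(c))
rows([(s2w(c+40*n+[0,0,20]),(180,8,100.3),6),(s2w(c+8*n),(180,8,100.3),4)])
```

```text
[495.58472622 231.4770488   87.        ]
step mm 18.99440501656985 deg 4.99336581081923
step mm 12.969860434754525 deg 0.0
[-0.0009,-0.0166,0.0092,0.000,0.087,0.000],
[-0.0018,-0.0332,0.0183,0.001,0.174,0.001],
[-0.0027,-0.0498,0.0275,0.001,0.261,0.001],
[-0.0036,-0.0664,0.0367,0.001,0.349,0.001],
[-0.0045,-0.0831,0.0458,0.001,0.436,0.002],
[-0.0054,-0.0997,0.0550,0.002,0.523,0.002],
[0.0016,-0.0997,0.0659,0.002,0.523,0.002],
[0.0087,-0.0997,0.0768,0.002,0.523,0.002],
[0.0158,-0.0997,0.0876,0.002,0.523,0.002],
[0.0228,-0.0997,0.0985,0.002,0.523,0.002],
```

```bash
python3 -m crank '[[[-0.001,-0.017,0.009,0,0.09,0],[-0.002,-0.033,0.018,0,0.17,0],[-0.003,-0.05,0.0275,0,0.26,0],[-0.004,-0.066,0.037,0,0.35,0],[-0.0045,-0.083,0.046,0,0.44,0],[-0.005,-0.1,0.055,0,0.523,0],[0.002,-0.1,0.066,0,0.523,0],[0.009,-0.1,0.077,0,0.523,0],[0.016,-0.1,0.088,0,0.523,0],[0.023,-0.1,0.0985,0,0.523,0]]]' 1 40
python3 look.py 8; python3 rear.py 8;  python3 -c "
from bot import *
print(w2s(cur()[0]));bot(np.load('wrist8.npy'),cv2.imread('pics/wrist8.png'),'wrist')"
```

```text
time: 15.2
tool_pos: [494.9, 233.0, 93.3]
tcp_rot: [-180.0, 8.0, 100.5]
ft_force: [0.3, 0.1, -0.1]
finger_gap: 0.1
{'time': 15.2, 'joint_pos': [25.01, 8.15, 99.78, -8.07, 74.27, 16.86], 'tool_pos': [494.87, 232.98, 93.27], 'tcp_rot': [-179.97, 8.03, 100.5], 'ft_force': [0.26, 0.12, -0.12], 'finger_gap': 0.12}
chock base by tool [ -95.37 -100.85   50.37] h 8.73
rear n 957 rear foot x -59.62 => base x -37.32 y -17.7 16.6 yaw dev deg -8.12
plate 1105 [-113.2 -117.5   81.1] [-92.  -84.5 103. ] [-108.6  -99.8   85.8]
[ -98.83608598 -101.43207104   93.46077228]
wrist 919 x,z [-2.81 88.1 ] 0.41
```

View pics/wrist8.png

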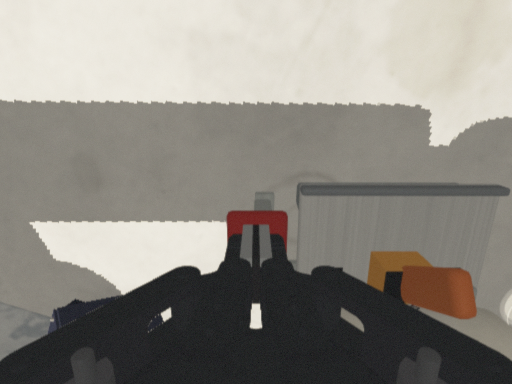

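The closed fingers are centred over the red plate at (256,225). I'll press along the tool axis, which is normal to the deck.

```bash
python3 -m crank '[[[0,0,0.004,0,0,0],[0,0,0.008,0,0,0],[0,0,0.012,0,0,0],[0,0,0.016,0,0,0],[0,0,0.02,0,0,0],[0,0,0.024,0,0,0],[0,0,0.027,0,0,0],[0,0,0.027,0,0,0]]]' 1 40
python3 -c "
from plan import *
st();print(w2s(cur()[0]))"
```

```text
time: 16.35
tool_pos: [494.7, 228.5, 66.3]
tcp_rot: [-179.9, 8.1, 100.5]
ft_force: [0.4, -0.1, 0.9]
finger_gap: 0.1
{'time': 16.35, 'joint_pos': [24.61, 9.82, 101.0, -8.21, 71.47, 16.9], 'tool_pos': [494.74, 228.54, 66.29], 'tcp_rot': [-179.86, 8.07, 100.49], 'ft_force': [0.35, -0.15, 0.88], 'finger_gap': 0.13}
[ -94.76034969 -101.75741633   66.28608441]
```

```bash
python3 -m crank '[[[0,0,0.0015,0,0,0],[0,0,0.003,0,0,0],[0,0,0.0045,0,0,0],[0,0,0.0055,0,0,0]]]' 1 40
python3 -c "
from plan import *
st();print(w2s(cur()[0]))
p,d=r.snapshot('wrist');cv2.imwrite('pics/wrist9.png',p)"
```

```text
time: 16.85
tool_pos: [495.0, 227.9, 61.7]
tcp_rot: [-179.9, 8.1, 100.5]
ft_force: [-6.0, 1.6, 17.2]
finger_gap: 0.1
{'time': 16.85, 'joint_pos': [24.54, 10.15, 101.17, -8.24, 70.97, 16.91], 'tool_pos': [494.98, 227.93, 61.71], 'tcp_rot': [-179.87, 8.06, 100.48], 'ft_force': [-6.04, 1.6, 17.19], 'finger_gap': 0.13}
[ -94.11460456 -101.63183096   61.70961294]
```

View pics/wrist9.png

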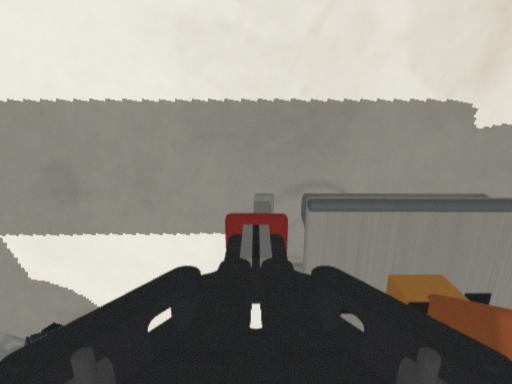

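The force jumped to 17 N at about 26 mm of travel, so this should be the end stop. I'll nudge slightly more to confirm, then withdraw.

```bash
python3 -m crank '[[[0,0,0.001,0,0,0],[0,0,0.002,0,0,0]]]' 1 40
python3 -m crank '[[[0,0,-0.003,0,0,0],[0,0,-0.012,0,0,0],[0,0,-0.03,0,0,0],[0,0,-0.06,0,0,0],[0.02,0,-0.1,0,0,0],[0.06,0,-0.14,0,0,0],[0.1,0,-0.16,0,0,0],[0.1,0,-0.16,0,0,0]]]'
python3 look.py 10; python3 rear.py 10;  python3 -c "
from bot import *
bot(np.load('wrist10.npy'),cv2.imread('pics/wrist10.png'),'wrist')
bot(np.load('scene_10.npy'),cv2.imread('pics/scene0.png'),'scene')"
```

```text
time: 17.15
tool_pos: [495.0, 228.0, 61.6]
tcp_rot: [-179.9, 8.1, 100.5]
ft_force: [-11.4, -0.2, 24.8]
finger_gap: -0.2
time: 18.15
tool_pos: [473.4, 350.7, 208.9]
tcp_rot: [179.9, 7.9, 100.6]
ft_force: [0.0, -1.2, 0.3]
finger_gap: 0.1
{'time': 18.15, 'joint_pos': [35.99, 10.07, 85.1, -7.19, 88.18, 25.79], 'tool_pos': [473.36, 350.68, 208.92], 'tcp_rot': [179.92, 7.92, 100.63], 'ft_force': [0.04, -1.24, 0.32], 'finger_gap': 0.12}
chock base by tool [-215.12 -100.89  166.02] h 139.95
rear n 4 rear foot x -60.12 => base x -37.82 y 14.1 15.5 yaw dev deg -25.3
wrist 0 x,z [-4.6 87.7] nan
scene 1099 x,z [-0.74 88.13] 0.82Traceback (most recent call last):
  File "rear.py", line 11, in <module>
    q=w2s(W[red]);q=q[(abs(q[:,0]+98)<25)&(abs(q[:,1]+100)<25)];t=q[q[:,2]>np.percentile(q[:,2],90)-8]
                                                                           ~~~~~~~~~~~~~^^^^^^^^^^^
    return _quantile_unchecked(
        a, q, axis, out, overwrite_input, method, keepdims, weights)
    return _ureduce(a,
                    func=_quantile_ureduce_func,
    ...<5 lines>...
                    overwrite_input=overwrite_input,
                    method=method)
    r = func(a, **kwargs)
    result = _quantile(arr,
                       quantiles=q,
    ...<2 lines>...
                       out=out,
                       weights=wgt)
    slices_having_nans = np.isnan(arr[-1, ...])
                                  ~~~^^^^^^^^^
IndexError: index -1 is out of bounds for axis 0 with size 0
  return _methods._mean(a, axis=axis, dtype=dtype,
  ret = ret.dtype.type(ret / rcount)
```

View pics/wrist10.png

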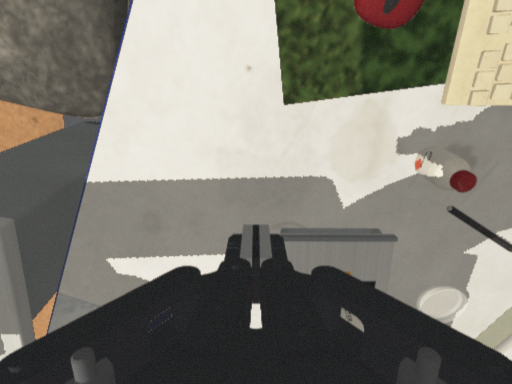

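View pics/scene10.png

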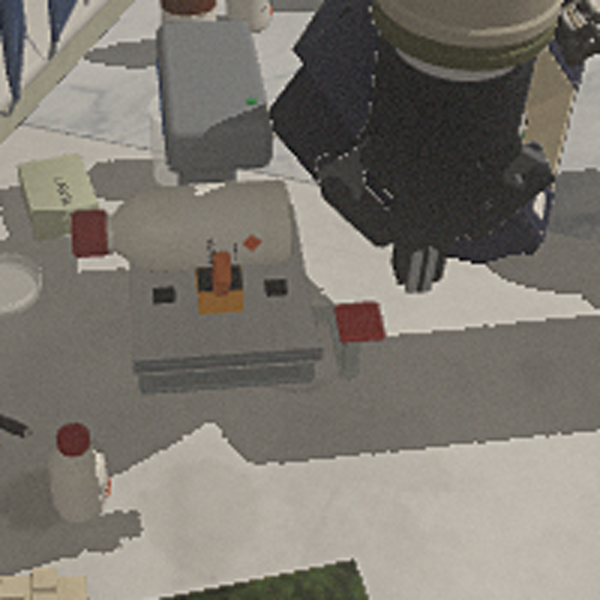

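The pins are gone, leaving only dark slots at (163,295) and (275,288). The plate is down and the bottle is held by the chock; the indicator bottle is upright. As a last check I'll measure plate depth and stillness.

```bash
python3 -m crank '[[[0,0,-0.01,0,0,0],[0,0,-0.02,0,0,0],[0,0,-0.02,0,0,0],[0,0,-0.02,0,0,0],[0,0,-0.02,0,0,0],[0,0,-0.02,0,0,0]]]'
python3 - <<'E'
from bot import *
st()
p,d,w=cloud("scene");bot(w,p,"scene");I0=cv2.imread("pics/scene0.png");W0=np.load("scene.npy")
for W,I in((W0,I0),(w,p)):
    hsv=cv2.cvtColor(I,cv2.COLOR_BGR2HSV);red=((hsv[...,0]<8)|(hsv[...,0]>172))&(hsv[...,1]>120)
    q=w2s(W[red]);q=q[(abs(q[:,0]+98)<25)&(abs(q[:,1]+100)<25)&(q[:,2]>40)];print("plate",len(q),np.percentile(q,[5,50,95],axis=0).round(1).tolist())
p2,d2=r.snapshot("top");cv2.imwrite("pics/top11.png",p2)
E
```

```text
time: 19.05
tool_pos: [472.5, 349.4, 225.2]
tcp_rot: [-179.8, 8.1, 100.5]
ft_force: [-0.4, 0.1, -0.2]
finger_gap: -0.1
{'time': 19.05, 'joint_pos': [35.97, 9.74, 83.79, -7.23, 90.17, 25.7], 'tool_pos': [472.53, 349.44, 225.18], 'tcp_rot': [-179.79, 8.12, 100.49], 'ft_force': [-0.42, 0.06, -0.22], 'finger_gap': -0.06}
scene 1112 x,z [-0.68 88.16] 0.84
plate 187 [[-110.2, -114.6, 82.5], [-96.4, -100.1, 87.6], [-81.0, -85.9, 90.3]]
plate 150 [[-107.0, -113.7, 57.0], [-93.5, -99.2, 61.4], [-79.5, -85.6, 64.7]]
```

View pics/top11.png

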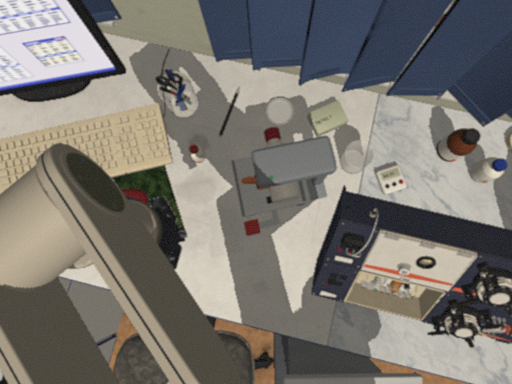

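The top view shows the beaker (353,157) and the indicator (196,154) standing, and the arm clear of everything. The plate has dropped 26 mm and the bottle is at rest, so I'm handing in.

```bash
python3 -c "
from bench import r
print(r.hand_in())"
```

```text
the job is handed in; nothing more can be done
None
```

I placed the chock against the low side of the bottle, pressed the thumb plate fully down and handed the job in at about 19 s. The hand-in gives no verdict.

- **Chock:** I slid it nose first up the deck between the pins, onto the bottle, and released it. With the pins still up, its base was at stand x of about -37.4 mm and within 1° of square.
- **Plate:** I pressed it with closed fingers until the force rose to about 25 N at the end stop. Depth pictures before and after show it 26 mm lower, and the pin slots are empty.
- **Bottle:** It lies about 2.7 mm up the slope from where it started. Two fits about 1 s apart, after the pins dropped, agree to 0.1 mm.
- **Surroundings:** The small red-capped bottle and the beaker are standing, and the robot is clear of everything.

**Checks that failed or disagreed:**
- The scene and wrist cameras put the bottle about 2 mm apart in absolute position. That is within their calibration, and both show the same shift.
- My chock-angle fit read -8° just before the press and -25° after it. Before the press it was picking up the chock's side face and handle; after it, it had only 4 pixels to work with, so I discarded both. The scene picture shows the chock still square.
- After the final move, the wrist picture no longer showed the bottle or the plate, so those last readings come from the scene camera.
- I could not measure the contact force between chock and bottle. I infer it from the freely rolling bottle staying where it is.

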